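# Hold an inspection scope on a post-mounted fibre receptacle

## Robot

A 6-joint arm with a two-finger parallel gripper is mounted at the origin on the work surface; the furniture and walls round the work are solid. World frame = base frame: x ahead of the robot, y to its left, z up, the work surface at z = 0. Lengths are in m, angles in rad, forces in N, time in s.
With the tool pointing down it reaches from about 0.35 to 0.775 m from the base axis. Payload 7.3 kg.
Tool frame: the origin (TCP) lies at the centre of the arm's flange, where the gripper is bolted on; the fingertips stand 178 mm ahead of it and the grasp point (between the pads) lies 159 mm ahead of it; z points along the fingers, y is the line along which they close (so a half turn about z gives the same grasp; the last joint's range is limited). The gripper opens to 92 mm and grips with 3 to 60 N. Pads are 19 mm wide; open, the fingers measure 130 mm over their backs; the gripper's body (75 mm by 190 mm) begins 47 mm behind the grasp point.
Start: joints at [1.047, 0.342, 1.524, -0, 1.275, -0.146], TCP at [0.194, 0.488, 0.405] pointing down, gripper open.
Joint ranges: [-2.53, 2.53], [-0.77, 2.02], [0.04, 2.7], [-1, 4.14], [0.28, 2.66], [-3.11, 3.11]. Speed limits (rad/s): [2.57, 2.57, 3.14, 3.14, 3.14, 3.14].

## Interface

Orientations are given as [roll, pitch, yaw] about the fixed x, y, z axes, in that order (R = Rz(yaw) Ry(pitch) Rx(roll)).
In Python, from cell import robot gives the robot as it stands.
- The arm moves only by the shell command python3 drive.py 'ROWS' [OPENING] [FORCE]. ROWS is a JSON list of rows, 1 to 8 of them, each of 6 numbers: dx, dy, dz in m, then a rotation vector rx, ry, rz in rad; each row shifts and turns the commanded pose from where the row before left it, along the tool's axes as they then stand; what a row does not reach is not made up. A row lasts 1/12 s, in which the tool goes at most 0.0417 m and 0.125 rad, less where a joint would pass 70% of its speed; a pose out of reach is approached as far as the arm can. OPENING is the finger opening in m, set as the command begins (- or left out keeps the last). The fingers move at their own pace and stop on an object; FORCE is the grip in N (left out, the last holds). Time passes only in rows, so rows that do not move let the fingers close. It prints the time, the measured TCP pose, the force, the opening and the grip force at its end.
- robot.observe(): the state, without advancing time (a new reading comes with each control period).
- robot.read_camera(name): name is "side" or "top" or "wrist"; returns a dict with "image" (480x640x3 uint8, red, green, blue), "fx", "fy", "cx", "cy" (pixels), "pose" (4x4, takes a point from camera to world coordinates). Camera axes: x right, y down, z forward; pixel columns grow to the right and rows downward; lengths in m; the calibration is good to about 2 mm. A picture is of the moment at which its call begins. There is no depth.
- robot.hand_in(): hands the job in; it is judged then, once.
The state is a dict: "time": time; "qpos": joint angles; "qvel": joint speeds; "joint_efforts": joint torques, N m; "tool_pos": TCP position; "tool_rot": TCP orientation; "contact_force": force on the tool from outside, world axes, zero at the start; "torque": the same for the moment, N m; "opening": finger opening in m; "grip_force": force on a finger pad.
Only numpy, scipy, OpenCV 4.12 (cv2) and the standard library are available. Lean on these libraries where they do the work, as an engineer would, in place of code of your own. Each camera call takes 0.05 s, during which the arm holds its last target. There are 200 camera calls.

## Task

Take the detector post whose fibre receptacle is open out of the rack (leave the one wearing the dust cap in its place) and stand it fully home in the post holder on the slotted base, then let it go. Next lift the inspection scope out of its dock, bring its sprung tip square over the barrel of that slanted receptacle and press gently until the tip has gone in about half its travel. Finish while holding the scope there in the gripper, pressed lightly and steady for the picture, with the post still home in the holder.

Things in the scene. Friction and masses are not known exactly. Their poses are not given: they have to be found in the camera images.
- holder: post holder fixed to the table: upright black tube 25 mm across and 48 mm tall with a small steel thumbscrew near its top, on a 76x50x10 mm slotted base. Origin under the centre of the base, on the axis of the tube; z up. Round bore 14.5 mm wide, mouth 58 mm above the origin, floor 14 mm above it (44 mm deep)
- rack: aluminium storage block 52x128x36 mm, fixed, with two round holes 14.5 mm wide and 30 mm deep, 80 mm apart along its long (y) axis, each holding a detector post. Origin at the centre of its underside, z up
- detector_post: detector post with the OPEN receptacle, loose, 150 g: 12.7 mm steel post, chamfered foot, collar from 68 mm up, black head block 32x24x26 mm. Origin at the centre of the foot's underside, z up the post. Head centre 100 mm up, lowest part 82 mm; head leans 20 deg toward -x about y, so its side faces (24 mm apart along y, the place to grip) stay parallel to the post. Brass jack 9 mm out at +x
- receptacle: fibre receptacle on the slanted top face of that head: plain steel threaded barrel 10 mm across, standing 10 mm out of a 17.6 mm flange 2 mm thick. Origin at the centre of the barrel's free end (25 mm from the head's centre), z along the barrel's axis outward, 20 degrees from the post axis
- capped_post: the look-alike detector post, of the same shape and frame, whose receptacle wears a rubber dust cap 13 mm across that stands 14 mm out of the flange (wider and taller than the bare barrel). Loose, stays in the rack; its top is 0.14 m above the table there
- dock: dock fixed to the table: black block 50x58x70 mm on a 68x76x6 mm foot, with a rectangular pocket 34.5x42.5 mm, 20 mm deep, in its top and a narrower well for the nose below. Origin at the centre of its underside, z up; its top is 70 mm above it
- scope: cordless inspection scope, loose, about 170 g, standing tip down in the dock: grey box body 32 (x) by 40 (y) mm with rubber sides, 42 to 140 mm above the origin; aluminium nose (16 to 42 mm); sprung tip. Origin at the centre of the tip's mouth when the tip is fully out, z from the tip to the back end. In the dock the origin is 8 mm above the table; lift by at least 65 mm to clear
- scope_tip (a joint): how far the sprung tip is pushed into the nose, 0 (fully out) to 0.007 m. The spring is soft: about 1.0 N to start moving, plus 0.5 N per mm (about 2.8 N at half travel)
- scope_mouth (a point): centre of the tip's mouth; moves with the tip, axes as the scope. The tip is a steel bell 16 to 18 mm across outside, bore 12 mm flaring to 14.4 mm at the mouth, 6 mm deep: it goes 6 mm over the barrel before its floor meets the barrel's end and the spring begins to yield

How it is judged:
By the outcome, as a careful person would: the job done as asked, in the order asked, and still so for the second after the job is handed in, while the arm keeps its last pose, push and grip.
It also fails if it takes over 64 s, if anything falls off the work surface, if the arm or the gripper's body presses on something with over 40 N, if the wrist force passes 120 N, or if a joint passes its speed limit or range.

## Working session

There is one attempt and no reset: what is moved stays moved. The work goes in short steps, Python scripts to look and compute and a shell command to move; the robot and the scene stay as the last step left them, time stands still between calls to the robot, and variables do not carry over. Pictures are saved under pics/ and viewed, at most 10 in all, crops included, and the job is handed in when it is done.

```bash
ls; mkdir -p pics; python3 - <<'E'
from cell import robot
import cv2,numpy as np
print(robot.observe())
for n in ["side","top"]:
    c=robot.read_camera(n); cv2.imwrite(f"pics/{n}0.png",c["image"][:,:,::-1]); print(n,c["fx"],c["fy"],c["cx"],c["cy"],np.round(c["pose"],4).tolist())
    np.savez(f"{n}0.npz",**c)
E
```

```text
cell.py
drive.py
pics
{'time': 0.0, 'qpos': array([ 1.04703367e+00,  3.42722435e-01,  1.52502102e+00, -2.75637819e-05,
        1.27542155e+00, -1.45993237e-01]), 'qvel': array([-0.00153876, -0.00014602, -0.00063509, -0.00074161, -0.00032383,
       -0.00113704]), 'joint_efforts': array([ 1.45356520e-03, -4.31243455e+01, -2.44226807e+01,  7.18191988e-02,
        5.57570206e-02, -1.26895316e-04]), 'tool_pos': array([0.19355381, 0.48786744, 0.40404351]), 'tool_rot': array([-3.14003320e+00, -2.02660904e-04,  2.76383112e+00]), 'contact_force': array([-0.22316042, -0.37957233, -0.2108065 ]), 'torque': array([0.00647793, 0.0193923 , 0.02321982]), 'grip_force': 0.0, 'opening': 0.0919098502131367}
side 435.4027316348771 435.4027316348771 320.95380105129334 238.64039413244694 [[-0.977, -0.0963, 0.1905, 0.3247], [-0.2133, 0.4727, -0.855, 0.9553], [-0.0077, -0.8759, -0.4824, 0.6196], [0.0, 0.0, 0.0, 1.0]]
top 463.2819012774412 463.2819012774412 315.28572529580845 244.40957459710472 [[0.0207, -0.9986, 0.0489, 0.4894], [-0.9991, -0.0224, -0.0356, 0.0425], [0.0367, -0.0481, -0.9982, 1.0764], [0.0, 0.0, 0.0, 1.0]]
```

View pics/side0.png

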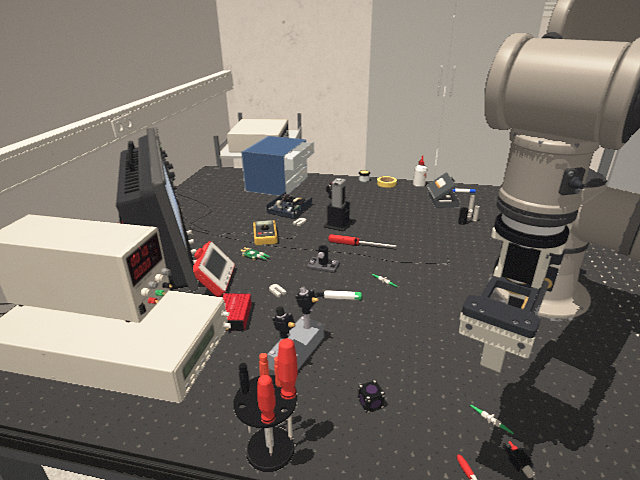

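View pics/top0.png

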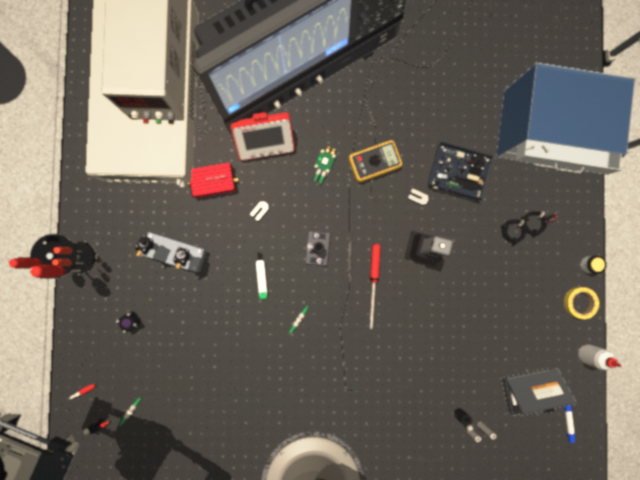

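Side view: rack with two posts at about (300,330), holder (323,260), scope in its dock (338,205). Top view: rack (172,252), holder (317,248), dock (430,247). Next, a zoomed composite of these.

```bash
python3 - <<'E'
import cv2,numpy as np
t=np.load("top0.npz")["image"];s=np.load("side0.npz")["image"]
def cr(im,x,y,w,h,W,H):
    o=cv2.resize(im[y:y+h,x:x+w],(W,H),interpolation=cv2.INTER_CUBIC)
    o=np.clip(o.astype(float)*1.5+15,0,255).astype(np.uint8)
    k=W/w
    for i in range(0,w,10):
        cv2.line(o,(int(i*k),0),(int(i*k),6 if (x+i)%50 else 14),(255,255,0),1)
    for i in range(0,h,10):
        cv2.line(o,(0,int(i*k)),(6 if (y+i)%50 else 14,int(i*k)),(255,255,0),1)
    return o
a=np.hstack([cr(t,130,220,80,60,320,240),cr(t,300,230,40,40,240,240),cr(t,400,220,60,60,240,240)])
b=np.hstack([cr(s,260,280,80,90,320,360),cr(s,300,240,40,60,240,360),cr(s,320,170,40,60,240,360)])
cv2.imwrite("pics/comp.png",np.vstack([a,b])[:,:,::-1])
E
```

```text
(no output)
```

View pics/comp.png

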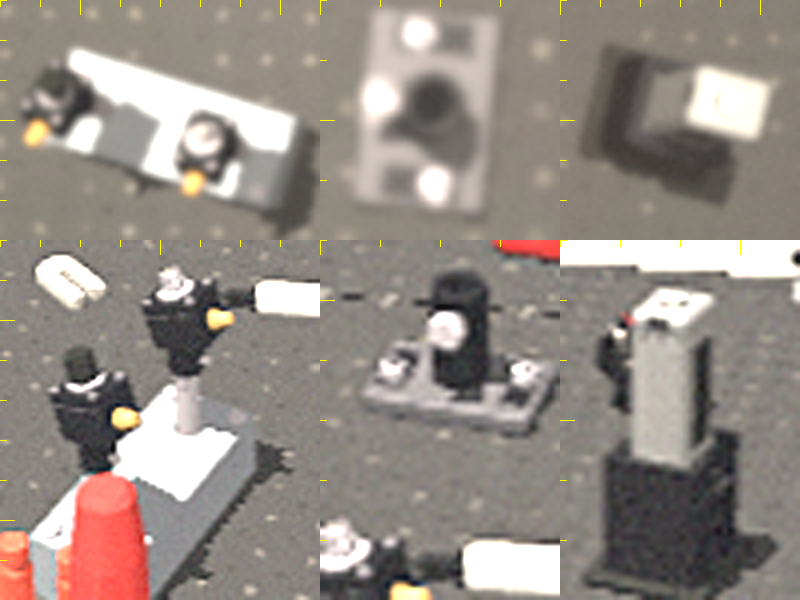

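The open post is the right-hand one in the top view (bare steel barrel near (181.8,253), jack at (178,266)). The capped one is at about (145,244). The holder mouth is at about (318.7,246.3), and the scope's back end at about (443,245).

```bash
cat > h.py <<'E'
import numpy as np
from scipy.spatial.transform import Rotation as R
from cell import robot
def ray(c,u,v,z):
    P=c["pose"];d=P[:3,:3]@np.array([(u-c["cx"])/c["fx"],(v-c["cy"])/c["fy"],1]);return P[:3,3]+d*(z-P[2,3])/d[2]
def proj(c,p):
    P=c["pose"];q=(np.atleast_2d(p)-P[:3,3])@P[:3,:3];return np.c_[c["fx"]*q[:,0]/q[:,2]+c["cx"],c["fy"]*q[:,1]/q[:,2]+c["cy"]]
def rot(rpy):return R.from_euler("xyz",rpy)
def down(yaw):return rot([np.pi,0,yaw])
def delta(pos,r):
    """tool-frame shift (before turning) and rotation vector from the measured pose to (pos,r)"""
    s=robot.observe();r0=rot(s["tool_rot"])
    rv=(r0.inv()*r).as_rotvec();d=np.array(pos)-s["tool_pos"]
    print("shift in current axes",np.round(r0.inv().apply(d),4),"in final axes",np.round(r.inv().apply(d),4),"rotvec",np.round(rv,4))
E
python3 - <<'E'
from h import *
t=np.load("top0.npz");s=np.load("side0.npz")
print("holder",ray(t,318.7,246.3,.058), ray(s,300+142/6,240+42/6,.058))
print("open barrel",ray(t,181.75,253,.1295),ray(s,260+170/4,280+30/4,.1295))
print("open jack",ray(t,130+193/4,220+183/4,.106))
print("cap",ray(t,130+62/4,220+95/4,.1335), "jack",ray(t,130+37/4,220+132/4,.106))
print("scope back",[ray(t,400+(x-560)/4,220+y/4,.148).round(4).tolist() for x,y in((695,68),(770,82),(755,138),(690,122))])
print("scope back c side",ray(s,320+(680-560)/6,170+65/6,.148))
print("rack corners",[ray(t,130+x/4,220+y/4,.036).round(4).tolist() for x,y in((75,50),(298,115))])
E
```

```text
holder [ 0.53523368 -0.0014856   0.058     ] [0.53007874 0.00220051 0.058     ]
open barrel [0.51224813 0.27877204 0.1295    ] [0.51143488 0.28568111 0.1295    ]
open jack [0.48625486 0.29090409 0.106     ]
cap [0.52918611 0.3506227  0.1335    ] jack [0.51092035 0.3716376  0.106     ]
scope back [[0.5553, -0.2307, 0.148], [0.549, -0.2693, 0.148], [0.5204, -0.2617, 0.148], [0.5278, -0.2284, 0.148]]
scope back c side [ 0.53134747 -0.23795812  0.148     ]
rack corners [[0.5585, 0.3763, 0.036], [0.5251, 0.2522, 0.036]]
```

```bash
python3 - <<'E'
from h import *
delta([.47,.30,.404],down(2.74))
c=robot.read_camera("wrist");T=rot(robot.observe()["tool_rot"]).inv()
print(T.apply(c["pose"][:3,3]-robot.observe()["tool_pos"]),T.apply(c["pose"][:3,2]),T.apply(c["pose"][:3,0]),c["fx"])
E
```

```text
shift in current axes [-3.262e-01 -7.270e-02  1.000e-04] in final axes [-3.279e-01 -6.490e-02  1.000e-04] rotvec [-0.0014 -0.0002  0.0238]
[0.0774314  0.00059391 0.01866695] [-2.86435054e-01 -1.23558947e-04  9.58099653e-01] [5.11896670e-04 9.99999829e-01 2.81999973e-04] 348.082606451473
```

```bash
python3 drive.py '[[-0.04,-0.008,0,0,0,0],[-0.04,-0.008,0,0,0,0],[-0.04,-0.008,0,0,0,0],[-0.04,-0.008,0,0,0,0],[-0.04,-0.008,0,0,0,0],[-0.04,-0.008,0,0,0,0],[-0.04,-0.008,0,0,0,0],[-0.04,-0.008,0,0,0,0]]' 0.05
python3 drive.py '[[-0.03,-0.006,0,0,0,0],[0,0,0,0,0,0],[0,0,0,0,0,0]]'
python3 - <<'E'
from h import *
import cv2
c=robot.read_camera("wrist");np.savez("w1.npz",**c)
im=np.clip(c["image"]*1.4+10.,0,255).astype(np.uint8)
cv2.imwrite("pics/w1.png",im[:,:,::-1]);print(robot.observe()["time"],robot.observe()["tool_pos"])
E
```

```text
time: 0.82
tool_pos: [0.4689, 0.309, 0.4046]
tool_rot: [-3.141, -0.0, 2.764]
contact_force: [0.2, 0.8, -0.1]
opening: 0.0505
grip_force: 0.0
time: 1.07
tool_pos: [0.4942, 0.2927, 0.4039]
tool_rot: [-3.141, -0.001, 2.761]
contact_force: [0.4, 0.6, 0.1]
opening: 0.05
grip_force: 0.0
1.1167 [0.49313363 0.29358693 0.40412991]
```

View pics/w1.png

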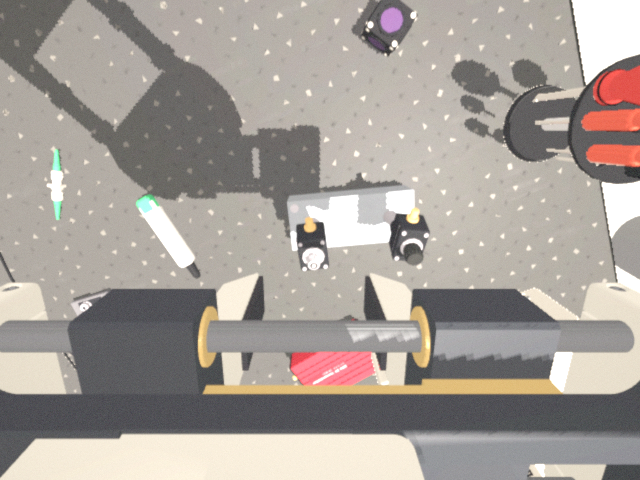

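Wrist view: the open post's head is at about (312,247), its jack (310,225) and barrel (313,257). The capped post is at about (410,240). The fingers are at the bottom. I'll enlarge that region for exact pixels.

```bash
python3 - <<'E'
import cv2,numpy as np
im=np.load("w1.npz")["image"][175:285,280:440]
o=cv2.resize(im,None,fx=5,fy=5,interpolation=cv2.INTER_CUBIC)
o=np.clip(o*1.5+15.,0,255).astype(np.uint8)
for i in range(0,160,10): cv2.line(o,(i*5,0),(i*5,8),(255,255,0),1)
for i in range(0,110,10): cv2.line(o,(0,i*5),(8,i*5),(255,255,0),1)
cv2.imwrite("pics/w1c.png",o[:,:,::-1])
E
```

```text
(no output)
```

View pics/w1c.png

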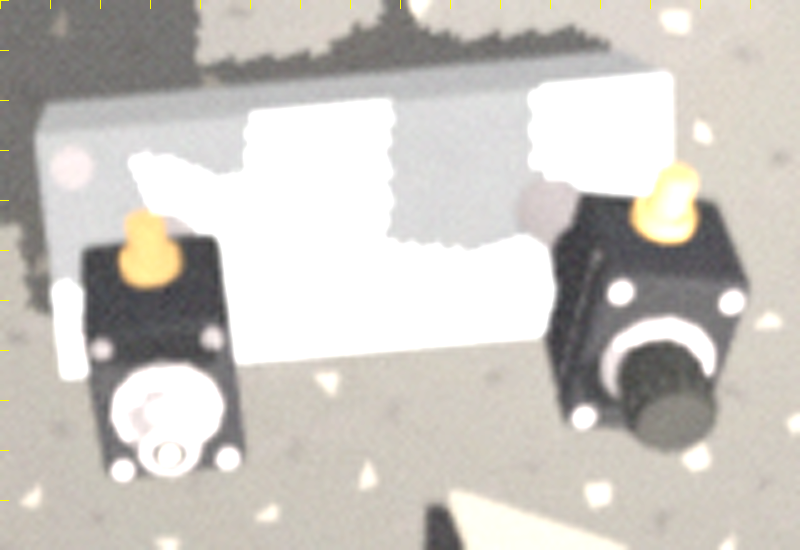

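```bash
cat >> h.py <<'E'
from scipy.optimize import least_squares
def head_pts(a,b):
    "points in the post frame: barrel end, jack tip, four screws of the top face"
    H=R.from_euler("y",-20,degrees=True)
    return H.apply(np.array([[0,0,25],[25,0,0],[a,b,13],[a,-b,13],[-a,-b,13],[-a,b,13]])*1e-3)+[0,0,.1]
E
python3 - <<'E'
from h import *
c=np.load("w1.npz")
px=np.array([(168,453),(145,212),(103,349),(212,338),(228,458),(123,470)])/5+[280,175]
ex=None
def f(p,order,full=False):
    x,y,yaw,a,b=p
    q=head_pts(a,b)
    if order: q=q[[0,1,3,2,5,4]]
    w=R.from_euler("z",yaw).apply(q)+[x,y,.006]
    r=proj(c,w)-px
    return r if full else r.ravel()
for o in(0,1):
    s=least_squares(f,[.506,.282,2.74,12,9],args=(o,),x_scale=[.01,.01,.1,1,1]);print(s.cost,s.x);print(np.round(f(s.x,o,True),1).tolist())
cor=[ray(c,280+u/5,175+v/5,.036) for u,v in((38,133),(675,72),(60,375))];print(np.round(cor,4))
E
```

```text
8.533892707987924 [ 0.50770026  0.28676947  2.87470639 12.82729918  8.76983747]
[[0.2, -0.6], [0.3, 3.7], [-0.1, -0.7], [0.1, -0.9], [-0.3, -0.8], [-0.1, -0.9]]
8.53389270821805 [ 0.50770027  0.28676947  2.87470585 12.827301   -8.76983736]
[[0.2, -0.6], [0.3, 3.7], [-0.1, -0.7], [0.1, -0.9], [-0.3, -0.8], [-0.1, -0.9]]
[[0.476  0.2717 0.036 ]
 [0.5122 0.3958 0.036 ]
 [0.5257 0.2557 0.036 ]]
```

```bash
python3 - <<'E'
from h import *
delta([.5072,.2868,.404],down(2.875))
E
```

```text
shift in current axes [-0.0156 -0.0011  0.0001] in final axes [-0.0154 -0.0028  0.0001] rotvec [-0.0006 -0.0014 -0.1125]
```

```bash
python3 drive.py '[[-0.0156,-0.001,0,0,0,0],[0,0,0,0,0,-0.1125],[0,0,0.04,0,0,0],[0,0,0.04,0,0,0],[0,0,0,0,0,0],[0,0,0,0,0,0]]'
python3 - <<'E'
from h import *
delta([.5072,.2868,.265],down(2.875))
E
```

```text
time: 1.62
tool_pos: [0.5059, 0.288, 0.3238]
tool_rot: [-3.139, -0.004, 2.878]
contact_force: [0.0, 0.0, 1.1]
opening: 0.0499
grip_force: 0.0
shift in current axes [-0.0018 -0.0007  0.0588] in final axes [-0.0016 -0.0008  0.0588] rotvec [-0.0027 -0.0039  0.0031]
```

```bash
python3 drive.py '[[-0.001,0,0.03,0,0,0],[0,0,0.029,0,0,0],[0,0,0,0,0,0],[0,0,0,0,0,0]]'
python3 drive.py '[[0,0,0,0,0,0],[0,0,0,0,0,0],[0,0,0,0,0,0],[0,0,0,0,0,0],[0,0,0,0,0,0],[0,0,0,0,0,0]]' 0.01 25
python3 - <<'E'
from h import *
s=robot.observe();print(s["tool_pos"],s["tool_rot"],s["contact_force"],s["torque"],s["opening"],s["grip_force"])
c=robot.read_camera("wrist");np.savez("w2.npz",**c)
E
```

```text
time: 1.95
tool_pos: [0.5083, 0.2876, 0.2673]
tool_rot: [3.141, 0.0, 2.877]
contact_force: [1.0, 0.5, -0.3]
opening: 0.0502
grip_force: 0.0
time: 2.45
tool_pos: [0.5085, 0.2869, 0.2668]
tool_rot: [3.141, 0.002, 2.876]
contact_force: [-0.1, -1.1, 5.8]
opening: 0.0239
grip_force: 25.0
[0.50851823 0.28689579 0.26682306] [3.14057184e+00 1.56564485e-03 2.87625408e+00] [-0.05182311 -1.09223456  5.79512501] [-0.15984582  0.12166045  0.01635969] 0.023928041037116266 25.000044107437134
```

```bash
python3 drive.py '[[0,0,-0.01,0,0,0],[0,0,-0.02,0,0,0],[0,0,-0.03,0,0,0],[0,0,-0.04,0,0,0],[0,0,-0.02,0,0,0],[0,0,0,0,0,0],[0,0,0,0,0,0]]'
python3 - <<'E'
from h import *
delta([.533,.001,.387],down(2.875))
E
```

```text
time: 3.08
tool_pos: [0.5081, 0.2869, 0.3869]
tool_rot: [3.14, 0.002, 2.876]
contact_force: [-0.5, 0.1, -2.2]
opening: 0.0237
grip_force: 25.0
shift in current axes [-0.099  -0.2693 -0.0003] in final axes [-9.930e-02 -2.692e-01 -1.000e-04] rotvec [0.0015 0.0017 0.0013]
```

```bash
python3 drive.py '[[-0.0142,-0.0385,0,0,0,0],[-0.0142,-0.0385,0,0,0,0],[-0.0142,-0.0385,0,0,0,0],[-0.0142,-0.0385,0,0,0,0],[-0.0142,-0.0385,0,0,0,0],[-0.0142,-0.0385,0,0,0,0],[-0.0142,-0.0385,0,0,0,0]]'
python3 drive.py '[[0,0,0,0,0,0],[0,0,0,0,0,0],[0,0,0,0,0,0],[0,0,0,0,0,0]]'
python3 - <<'E'
from h import *
import cv2
c=robot.read_camera("wrist");np.savez("w3.npz",**c)
print(proj(c,[.533,.001,.058]),proj(c,[.533,.001,.126]))
u,v=proj(c,[.533,.001,.07])[0].astype(int);u0,v0=u-80,max(v-60,0);print(u0,v0)
o=cv2.resize(c["image"][v0:v0+120,u0:u0+160],None,fx=5,fy=5,interpolation=cv2.INTER_CUBIC)
o=np.clip(o*1.6+15.,0,255).astype(np.uint8)
cv2.imwrite("pics/w3.png",o[:,:,::-1])
E
```

```text
time: 3.67
tool_pos: [0.5328, -0.0011, 0.3837]
tool_rot: [-3.141, -0.004, 2.876]
contact_force: [0.2, -0.0, -1.8]
opening: 0.0241
grip_force: 25.0
time: 4.0
tool_pos: [0.5332, 0.0019, 0.3848]
tool_rot: [3.141, -0.002, 2.878]
contact_force: [0.4, 0.1, -2.4]
opening: 0.0237
grip_force: 25.0
[[311.96584139 220.44739765]] [[311.53209776 243.28889773]]
231 163
```

View pics/w3.png

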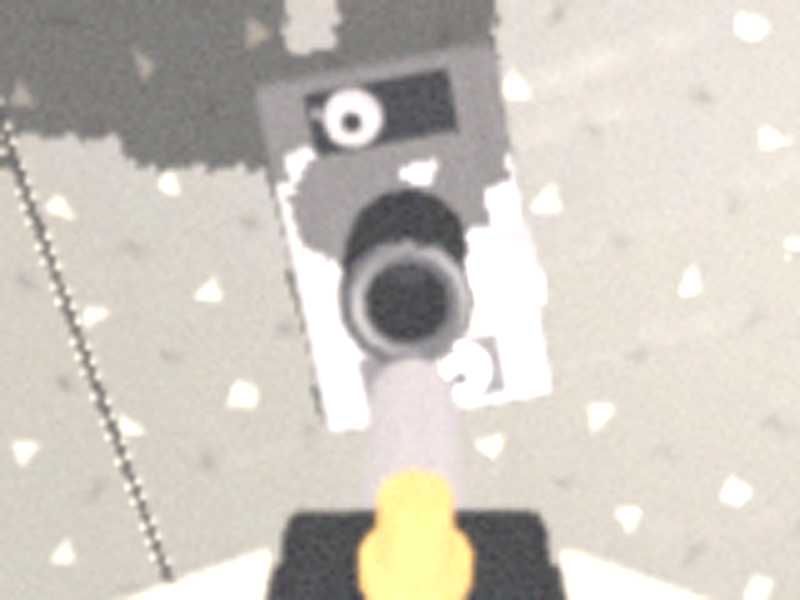

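The picture shows the holder's mouth centred at about (312.4,222.8) in the full image. The post's foot is just above it, with its top edge at about (313.8,235).

```bash
python3 - <<'E'
from h import *
c=np.load("w3.npz");s=robot.observe()
print(s["tool_pos"],s["tool_rot"])
P=c["pose"]
print("mouth",ray(c,231+407/5,163+299/5,.058), "bore/outer check px:",14.5*348/((P[2,3]-.058)*1000)*5)
r=rot(s["tool_rot"]);th=np.linspace(0,2*np.pi,73)
for dx in(-.002,0,.002):
  for rad in (.00635,.0055):
    q=np.c_[dx+rad*np.cos(th),rad*np.sin(th),0*th+.2608]
    p=(proj(c,s["tool_pos"]+r.apply(q))-[231,163])*5
    print(dx,rad,p.min(0).round(0),p.max(0).round(0))
th=0
# mouth ring expected
t=np.linspace(0,6.283,73);m=ray(c,231+407/5,163+299/5,.058)
for rad in(.00725,.0125):
    p=(proj(c,m+np.c_[rad*np.cos(t),rad*np.sin(t),0*t])-[231,163])*5;print(rad,p.min(0).round(0),p.max(0).round(0))
E
```

```text
[0.53328978 0.00210225 0.3850401 ] [ 3.14138609e+00 -1.56231415e-03  2.87812769e+00]
mouth [0.53524215 0.00080295 0.058     ] bore/outer check px: 81.81109671748018
-0.002 0.00635 [368. 367.] [454. 449.]
-0.002 0.0055 [373. 372.] [449. 444.]
0 0.00635 [367. 353.] [454. 436.]
0 0.0055 [373. 359.] [449. 431.]
0.002 0.00635 [367. 340.] [454. 423.]
0.002 0.0055 [373. 346.] [449. 418.]
0.00725 [367. 260.] [447. 337.]
0.0125 [339. 232.] [475. 364.]
```

```bash
python3 drive.py '[[-0.0017,-0.0012,0.02,0,0,0],[0,0,0.02,0,0,0],[0,0,0.014,0,0,0],[0,0,0,0,0,0],[0,0,0,0,0,0],[0,0,0,0,0,0]]'
python3 - <<'E'
from h import *
import cv2
s=robot.observe();print(s["tool_pos"],s["tool_rot"],s["contact_force"])
c=robot.read_camera("wrist");np.savez("w4.npz",**c)
o=cv2.resize(c["image"][163:283,231:391],None,fx=5,fy=5,interpolation=cv2.INTER_CUBIC)
o=np.clip(o*1.6+15.,0,255).astype(np.uint8)
cv2.imwrite("pics/w4.png",o[:,:,::-1])
E
```

```text
time: 4.55
tool_pos: [0.5351, -0.0001, 0.3326]
tool_rot: [3.141, 0.001, 2.878]
contact_force: [-0.3, 0.2, -1.7]
opening: 0.0239
grip_force: 25.0
[ 5.35104918e-01 -9.39899980e-05  3.32607554e-01] [3.14129714e+00 1.28851403e-03 2.87762454e+00] [-0.25043205  0.21226203 -1.7266177 ]
```

View pics/w4.png

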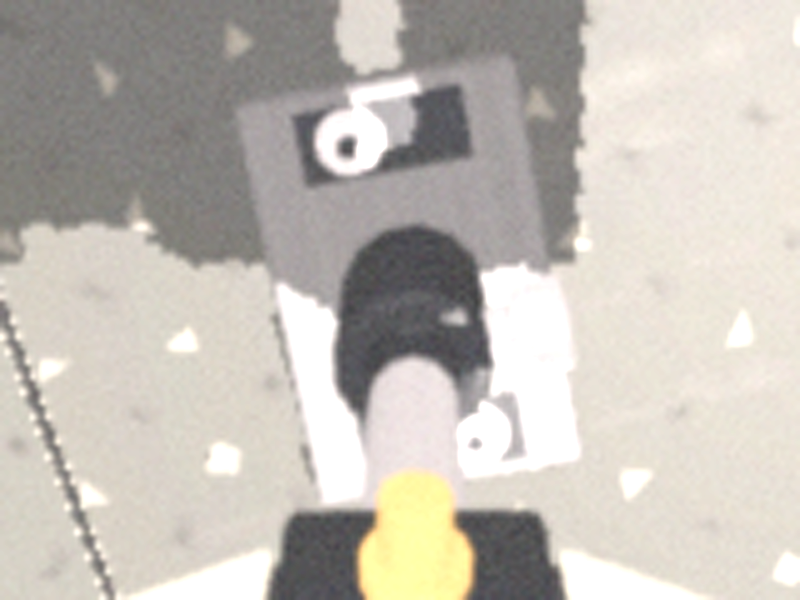

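```bash
python3 - <<'E'
from h import *
import cv2
c=np.load("w4.npz");s=robot.observe()
P=c["pose"];T=np.array([.07743,.0006,.01867])
r=rot(s["tool_rot"]);tp=P[:3,3]-r.apply(T);print("tcp from cam",tp,s["tool_pos"],proj(c,[tp+r.apply([0,0,.2608])]))
t=np.linspace(0,6.283,73)
for m in(np.array([.5352,.0008,.058]),):
  for rad in(.00725,.0125):
    p=(proj(c,m+np.c_[rad*np.cos(t),rad*np.sin(t),0*t])-[231,163])*5;print(rad,p.min(0).round(0),p.max(0).round(0))
im=c["image"][215:255,292:335].astype(float).mean(2)
o=np.clip((cv2.resize(im,None,fx=14,fy=14,interpolation=cv2.INTER_CUBIC)-5)*4,0,255).astype(np.uint8)
cv2.imwrite("pics/w4b.png",o)
E
```

```text
tcp from cam [ 5.35178733e-01 -1.28636653e-04  3.32787195e-01] [ 5.35150967e-01 -2.99716642e-04  3.32856272e-01] [[312.83260811 242.06493191]]
0.00725 [367. 317.] [462. 408.]
0.0125 [333. 284.] [496. 440.]
```

View pics/w4b.png

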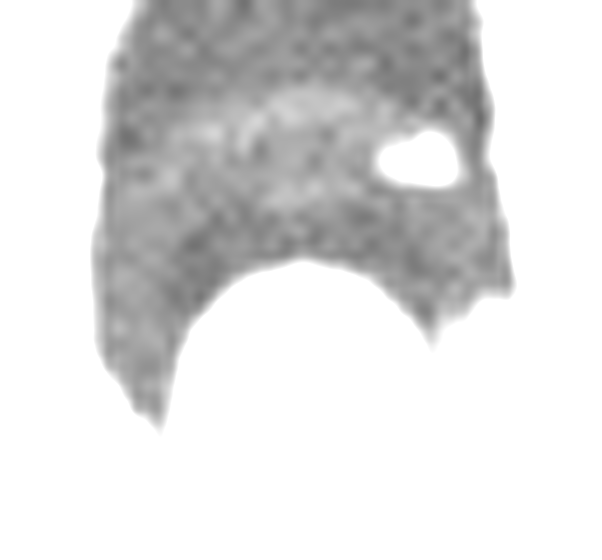

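```bash
python3 drive.py '[[-0.0004,0,0.006,0,0,0],[0,0,0.006,0,0,0],[0,0,0.005,0,0,0],[0,0,0.003,0,0,0],[0,0,0,0,0,0],[0,0,0,0,0,0]]'
python3 -c "
from h import *
s=robot.observe();print(s['contact_force'],s['torque'])"
```

```text
time: 5.1
tool_pos: [0.5353, -0.0009, 0.3115]
tool_rot: [3.141, -0.0, 2.876]
contact_force: [2.0, 0.2, -2.4]
opening: 0.0239
grip_force: 25.0
[ 2.00322699  0.24184392 -2.42057305] [ 0.31997905 -0.23407215 -0.02082698]
```

```bash
python3 drive.py '[[-0.0003,0,0.008,0,0,0],[0,0,0.008,0,0,0],[0,0,0.008,0,0,0],[0,0,0.006,0,0,0],[0,0,0.003,0,0,0],[0,0,0,0,0,0],[0,0,0,0,0,0]]'
python3 -c "
from h import *
s=robot.observe();print(s['contact_force'],s['torque'])"
```

```text
time: 5.68
tool_pos: [0.5355, -0.001, 0.2783]
tool_rot: [3.141, -0.001, 2.876]
contact_force: [1.8, 2.3, -4.1]
opening: 0.0239
grip_force: 25.0
[ 1.75269866  2.27212727 -4.09370152] [ 0.6301189  -0.34088596  0.02519137]
```

```bash
python3 drive.py '[[0,0.0004,0.0015,0,0,0],[0,0,0.0015,0,0,0],[0,0,0.001,0,0,0],[0,0,0.001,0,0,0],[0,0,0,0,0,0]]'
python3 -c "
from h import *
s=robot.observe();print(s['contact_force'],s['torque'])"
```

```text
time: 6.1
tool_pos: [0.5357, -0.0008, 0.2748]
tool_rot: [-3.141, 0.001, 2.876]
contact_force: [-1.9, 0.8, 7.3]
opening: 0.0241
grip_force: 25.0
[-1.85773567  0.80995735  7.31273755] [0.21176578 0.4723865  0.01861222]
```

```bash
python3 drive.py '[[0,0,0,0,0,0],[0,0,0,0,0,0],[0,0,0,0,0,0],[0,0,0,0,0,0]]' 0.05
python3 drive.py '[[0,0,-0.02,0,0,0],[0,0,-0.04,0,0,0],[0,0,-0.04,0,0,0],[0,0,-0.03,0,0,0],[0,0,0,0,0,0],[0,0,0,0,0,0],[0,0,0,0,0,0]]'
python3 - <<'E'
from h import *
import cv2
s=robot.observe();print(s["tool_pos"],s["tool_rot"],s["contact_force"])
c=robot.read_camera("wrist");np.savez("w5.npz",**c)
u,v=proj(c,[.535,0,.13])[0].astype(int);u0,v0=u-80,v-60;print(u0,v0)
o=cv2.resize(c["image"][v0:v0+120,u0:u0+160],None,fx=5,fy=5,interpolation=cv2.INTER_CUBIC)
o=np.clip(o*1.6+15.,0,255).astype(np.uint8)
cv2.imwrite("pics/w5.png",o[:,:,::-1])
E
```

```text
time: 6.43
tool_pos: [0.5356, -0.0008, 0.2736]
tool_rot: [-3.141, -0.0, 2.876]
contact_force: [0.7, -0.9, 0.1]
opening: 0.0462
grip_force: 0.0
time: 7.02
tool_pos: [0.5353, -0.0007, 0.4029]
tool_rot: [-3.141, -0.001, 2.876]
contact_force: [-0.0, -0.5, -0.1]
opening: 0.0497
grip_force: 0.0
[ 0.53528082 -0.0006637   0.40285892] [-3.14143079e+00 -1.34704314e-03  2.87625977e+00] [-0.03526436 -0.52292587 -0.14243096]
233 176
```

View pics/w5.png

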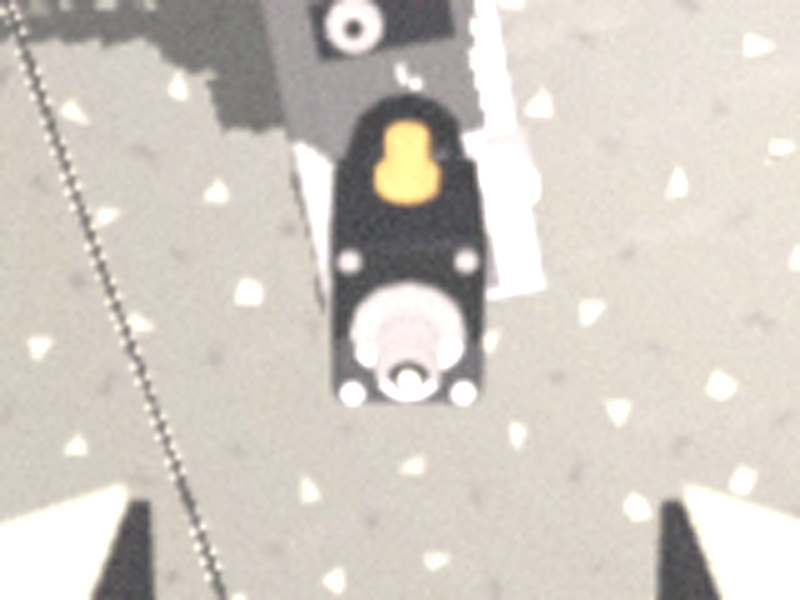

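The post stands in the holder with the jack toward the robot; the barrel end is at about (314.6,252) and the screws sit symmetrically round it. I'll fit its pose and check it against the expected height.

```bash
python3 - <<'E'
from h import *
c=np.load("w5.npz")
px=np.array([(408,380),(349,261),(466,260),(463,394),(352,394)])/5+[233,176]
def f(p):
    q=head_pts(12.83,8.77)[[0,2,3,4,5]]
    z=p[3] if len(p)>3 else .014
    return (proj(c,R.from_euler("z",p[2]).apply(q)+[p[0],p[1],z])-px).ravel()
for p0 in([.535,0,2.876],[.535,0,2.876,.014]):
    s=least_squares(f,p0,x_scale=[.01,.01,.1,.01][:len(p0)]);print(s.x,np.round(s.fun,1))
    q=R.from_euler("z",s.x[2]).apply(head_pts(1,1)[0])+[s.x[0],s.x[1],.014];print("barrel end",q)
s=robot.observe();print(s["qpos"])
delta([.538,-.247,.43],down(2.95))
E
```

```text
[5.35981506e-01 4.01871078e-04 2.87948077e+00] [-0.  -0.3  0.1  0.3 -0.1  0.4 -0.1 -0.2  0.2 -0.2]
barrel end [ 0.54423997 -0.00181374  0.13749232]
[5.34509511e-01 7.90028435e-04 2.87948868e+00 1.87341425e-02] [-0.  -0.2 -0.1  0.   0.1  0.2  0.1 -0.  -0.   0. ]
barrel end [ 0.54276799 -0.00142552  0.13749232]
[-1.44452530e-01  3.63491690e-01  1.49899859e+00  2.87699512e-05
  1.28183074e+00 -1.44991852e+00]
shift in current axes [-0.0672 -0.237  -0.0279] in final axes [-0.0496 -0.2413 -0.0278] rotvec [-0.0002 -0.0027 -0.0737]
```

```bash
python3 drive.py '[[-0.0096,-0.0339,-0.004,0,0,0],[-0.0096,-0.0339,-0.004,0,0,0],[-0.0096,-0.0339,-0.004,0,0,0],[-0.0096,-0.0339,-0.004,0,0,0],[-0.0096,-0.0339,-0.004,0,0,0],[-0.0096,-0.0339,-0.004,0,0,0],[-0.0096,-0.0339,-0.004,0,0,0],[0,0,0,0,0,-0.0737]]' 0.07
python3 drive.py '[[0,0,0,0,0,0],[0,0,0,0,0,0],[0,0,0,0,0,0]]'
python3 - <<'E'
from h import *
import cv2
c=robot.read_camera("wrist");np.savez("w6.npz",**c)
s=robot.observe();print(s["tool_pos"])
im=c["image"]
ctr=proj(c,[.538,-.247,.148])[0];print("expected",ctr)
g=cv2.cvtColor(im,cv2.COLOR_RGB2HSV)
u,v=ctr.astype(int)
print(im[v-40:v+41:8,u-40:u+41:8].mean(2).astype(int))
print(im[v-40:v+41:8,u].tolist())
for th in (90,120,150):
    m=((im.min(2)>th)).astype(np.uint8);
    n,l,st,ce=cv2.connectedComponentsWithStats(m)
    k=[i for i in range(1,n) if st[i,4]>300 and np.hypot(*(ce[i]-ctr))<60]
    for i in k:
        cn=cv2.findContours((l==i).astype(np.uint8),cv2.RETR_EXTERNAL,cv2.CHAIN_APPROX_NONE)[0][0]
        print(th,st[i],ce[i],cv2.minAreaRect(cn),[ray(c,*p,.148).round(4).tolist() for p in cv2.boxPoints(cv2.minAreaRect(cn))])
E
```

```text
time: 7.73
tool_pos: [0.5377, -0.2531, 0.4298]
tool_rot: [-3.14, -0.002, 2.945]
contact_force: [-0.8, 0.8, -0.4]
opening: 0.0699
grip_force: 0.0
time: 7.98
tool_pos: [0.5383, -0.2464, 0.4305]
tool_rot: [3.14, -0.002, 2.949]
contact_force: [0.2, 0.7, 0.4]
opening: 0.0702
grip_force: 0.0
[ 0.53837188 -0.246204    0.43094433]
expected [311.70289577 233.76328297]
[[ 98  63  49  44  49  41  48  43  43 100 133]
 [125  70  47 113  44  46  48 117  48  91 132]
 [120  65  47 116  48  46  39 107 114  87 133]
 [123 120  50 175 129 124 122 121 114  98 133]
 [118 119 101 135 136 135 135 137 125 120 130]
 [124 122 116 226 145 193 103 136 122 131 129]
 [118 125 133 224 227 255 217 237 174 130 130]
 [118 120 128 219 223 228 231 235 177 124 128]
 [121 127 125 123 124 122 125 136 125 127 127]
 [120 120 123 125 124 122 118 125 124 124 128]
 [121 110 120 123 122 125 122 135 128 131 129]]
[[40, 41, 42], [48, 46, 44], [48, 46, 44], [128, 126, 120], [140, 136, 131], [202, 196, 183], [255, 255, 255], [235, 229, 221], [127, 123, 116], [128, 123, 116], [131, 126, 119]]
90 [     0      0    640    394 176830] [331.12793644 181.51492959] ((319.5, 196.5), (393.0, 639.0), 90.0) [[0.3413, -0.4177, 0.148], [0.4215, -0.004, 0.148], [0.7444, 0.018, 0.148], [0.6323, -0.5556, 0.148]]
150 [288 227  48  29 974] [309.87371663 242.96201232] ((311.44000244140625, 242.4199676513672), (48.790367126464844, 24.748737335205078), 8.130102157592773) [[0.5483, -0.2704, 0.148], [0.5289, -0.2634, 0.148], [0.5418, -0.2271, 0.148], [0.5615, -0.2334, 0.148]]
```

```bash
python3 - <<'E'
import numpy as np,cv2
im=np.load("w6.npz")["image"].mean(2)
for v in range(186,262,3): print(v,"".join("%3d"%(x/10) for x in im[v,270:356:2]))
E
```

```text
186   6  7  6  6  6  6  4  4  4  3  4  3  5  5  6  7  7  8  9  7  8  9  8  7  7  6  6  6  7  6  6  7  4  3  4  5  8  8 12 13 13 13 13
189   6  7  6  6  6  6  4  4  4  5  4  4  4  4  4  4  4  4  3  4  4  4  5  4  3  4  4  3  3  4  4  4  3  3  4  4  7  8 12 13 13 13 18
192  10  6  7  7  6  5  4  5  4  5  4  4  4  4  4  4  4  4  5  4  4  4  4  3  4  4  4  4  4  5  4  4  4  4  4 10 11  8 12 13 13 13 13
195  12 12  9  7  6  6  4  4  4  4  4  4  4  5  4  5  5  4  4  4  5  4  4  4  4  4  4  4  4  4  4  4  5  4  4  9 11  8 12 13 13 13 13
198  12 11  7  6  6  6  5  4  4  4  4  4 10 11 11 11 10 10 10 10 10 10 10 10 10 10 10  9  9  9 11 13  4  4  4  6 11  8 12 13 13 13 13
201  12 12  9  7  7  5  4  4  5  4  5  4 11 11 11 11  4  4  4  4  4  4  4  4  4  4  4  5 11 11 11 17  5  5  8 12 10  8 12 12 12 13 13
204  13 16 10  7  7  6  4  4  4  4  4  8 11 11 11  8  4  4  4  4  4  4  4  4  4  4  4  4 10 11 11 11  5 11 12 12 10  9 13 13 13 13 13
207  12 15 11  7  7  6  5  5  4  4  4 10 11 11 11  7  4  4  4  3  4  4  3  4  4  4  4  4  9 11 11 11  8 11 12 12  9 10 13 13 13 13 13
210  12 12 11  7  6  5  5  4
[... 1683 characters left out ...]
 14 12 12 13 12 12 12 13 12 13
249  12 12 12 12 12 12 12 12 12 15 19 21 21 22 22 22 22 22 22 22 22 22 23 23 23 23 23 23 23 23 23 22 20 14 12 13 12 12 15 12 12 12 12
252  12 12 12 12 12 12 12 12 12 12 14 17 18 18 19 19 19 20 20 20 20 20 20 20 20 21 21 21 21 21 21 20 17 12 12 12 12 13 17 13 12 13 12
255  12 11 11 12 12 12 12 12 12 12 12 12 12 12 12 12 12 12 12 12 12 12 12 12 12 12 13 15 16 14 13 12 12 12 12 12 12 12 13 12 12 12 13
258  12 12 12 12 12 12 12 12 12 12 12 12 12 12 12 12 12 13 15 12 12 12 12 12 12 12 12 12 12 12 12 12 12 12 12 12 12 12 12 12 12 12 12
261  12 12 12 12 12 12 12 12 12 12 12 12 12 12 12 12 12 12 12 12 12 12 12 12 12 12 12 12 12 12 12 12 12 12 12 12 12 12 12 12 12 12 12
```

```bash
python3 - <<'E'
from h import *
c=np.load("w6.npz");im=c["image"].astype(float).mean(2)
def cross(a,th):
    i=np.where((a[:-1]-th)*(a[1:]-th)<=0)[0]
    return i[0]+(th-a[i[0]])/(a[i[0]+1]-a[i[0]]) if len(i) else np.nan
us=np.arange(294,333);vb=np.array([246+cross(im[246:260,u],170) for u in us])
vs=np.arange(231,250);ul=np.array([284+cross(im[v,284:300],160) for v in vs])
vr=np.arange(240,250);ur=np.array([326+cross(im[v,326:345],170) for v in vr])
pb=np.polyfit(us,vb,1);pl=np.polyfit(vs,ul,1);pr=np.polyfit(vr,ur,1);print(pb,pl,pr,np.nanstd(vb-np.polyval(pb,us)),np.std(ul-np.polyval(pl,vs)))
A=ray(c,294,np.polyval(pb,294),.148);B=ray(c,332,np.polyval(pb,332),.148);d=A-B
print("y axis yaw from bottom edge",np.arctan2(-d[0],d[1]), (A+B)/2)
C=ray(c,np.polyval(pl,231),231,.148);D=ray(c,np.polyval(pl,249),249,.148);e=D-C;print("x dir left edge",np.arctan2(e[1],e[0]),C,D)
C=ray(c,np.polyval(pr,240),240,.148);D=ray(c,np.polyval(pr,249),249,.148);e=D-C;print("right",np.arctan2(e[1],e[0]),C)
s=robot.observe();print(s["tool_pos"],s["tool_rot"])
E
```

```text
[4.96116818e-02 2.37944125e+02] [-2.66750985e-02  2.94347755e+02] [2.22089928e-02 3.29844370e+02] 0.3075968890879352 0.10147552088847016
y axis yaw from bottom edge 2.8967651827757446 [ 0.55440546 -0.2491386   0.148     ]
x dir left edge -0.2383760935480063 [ 0.53222813 -0.26477003  0.148     ] [ 0.54680437 -0.26831201  0.148     ]
right -0.15316900033413214 [ 0.54663318 -0.22967884  0.148     ]
[ 0.53837188 -0.246204    0.43094433] [ 3.14070089e+00 -1.49665146e-03  2.94995599e+00]
```

```bash
python3 - <<'E'
from h import *
delta([.539,-.2466,.277],down(2.90))
E
python3 drive.py '[[0,0,0,0,0,0.05],[0,0,0.03,0,0,0],[0,0,0.04,0,0,0],[0,0,0,0,0,0],[0,0,0,0,0,0]]'
python3 - <<'E'
from h import *
delta([.539,-.2466,.277],down(2.90))
E
```

```text
shift in current axes [-0.0009 -0.0004  0.1539] in final axes [-0.0007 -0.0002  0.1539] rotvec [ 0.0009 -0.0015  0.05  ]
time: 8.45
tool_pos: [0.5381, -0.2462, 0.3605]
tool_rot: [3.14, -0.005, 2.901]
contact_force: [1.1, -0.8, 0.2]
opening: 0.07
grip_force: 0.0
shift in current axes [-0.0013 -0.0003  0.0834] in final axes [-0.0009 -0.0002  0.0835] rotvec [ 0.0017 -0.0047  0.0007]
```

```bash
python3 drive.py '[[-0.001,0,0.03,0,0,0],[0,0,0.03,0,0,0],[0,0,0.023,0,0,0],[0,0,0,0,0,0],[0,0,0,0,0,0]]'
python3 drive.py '[[0,0,0,0,0,0],[0,0,0,0,0,0],[0,0,0,0,0,0],[0,0,0,0,0,0],[0,0,0,0,0,0],[0,0,0,0,0,0],[0,0,0,0,0,0]]' 0.02 40
python3 - <<'E'
from h import *
s=robot.observe();print(s["tool_pos"],s["tool_rot"],s["contact_force"],s["torque"])
E
```

```text
time: 8.87
tool_pos: [0.5399, -0.2475, 0.2803]
tool_rot: [-3.141, 0.001, 2.9]
contact_force: [-0.0, -0.2, 0.7]
opening: 0.07
grip_force: 0.0
time: 9.45
tool_pos: [0.5393, -0.2476, 0.2795]
tool_rot: [-3.141, 0.001, 2.9]
contact_force: [-0.7, -0.0, 4.1]
opening: 0.04
grip_force: 40.0
[ 0.53932808 -0.24759643  0.27945986] [-3.14136903e+00  1.10799875e-03  2.89991210e+00] [-0.68897335 -0.04800757  4.12301475] [ 0.14278018  0.14513765 -0.00392412]
```

```bash
python3 drive.py '[[0,0,-0.01,0,0,0],[0,0,-0.025,0,0,0],[0,0,-0.035,0,0,0],[0,0,-0.04,0,0,0],[0,0,-0.04,0,0,0],[0,0,-0.02,0,0,0],[0,0,0,0,0,0],[0,0,0,0,0,0]]'
cat >> h.py <<'E'
END=np.array([.5438,-.0017,.1375]);YAW=2.8795
H=R.from_euler("z",YAW)*R.from_euler("y",-20,degrees=True)   # head frame in the world
AX=H.apply([0,0,1])
TY=-H.apply([0,1,0]);TR=R.from_matrix(np.c_[np.cross(TY,-AX),TY,-AX])  # wanted tool orientation
L=.2715
def pre(h,L=L,off=np.zeros(3)): return END+AX*(L+h)-TR.apply(off)
E
python3 - <<'E'
from h import *
s=robot.observe();print(s["contact_force"],s["torque"],pre(.03),AX,TR.as_matrix())
delta(pre(.03),TR)
E
```

```text
time: 10.12
tool_pos: [0.539, -0.2474, 0.4495]
tool_rot: [-3.141, 0.001, 2.9]
contact_force: [-0.2, 0.2, -2.4]
opening: 0.0398
grip_force: 40.0
[-0.23543609  0.17244559 -2.40423283] [ 0.0082485  -0.0368583   0.05310476] [ 0.64339754 -0.02841839  0.42081733] [ 0.33034012 -0.08861821  0.93969262] [[-9.07602007e-01  2.59102307e-01 -3.30340115e-01]
 [ 2.43476526e-01  9.65849882e-01  8.86182082e-02]
 [ 3.42020143e-01  6.93889390e-18 -9.39692621e-01]]
shift in current axes [-0.049   0.2376  0.0286] in final axes [-0.0513  0.2385  0.0119] rotvec [-0.004   0.3506  0.0203]
```

```bash
python3 drive.py '[[0,0,0,-0.001,0.1168,0.0067],[0,0,0,-0.001,0.1168,0.0067],[0,0,0,-0.001,0.1168,0.0067],[0,0,0,0,0,0]]'
python3 drive.py '[[-0.0073,0.034,0,0,0,0],[-0.0073,0.034,0,0,0,0],[-0.0073,0.034,0,0,0,0],[-0.0073,0.034,0,0,0,0],[-0.0073,0.034,0,0,0,0],[-0.0073,0.034,0,0,0,0],[-0.0073,0.034,0,0,0,0],[0,0,0,0,0,0]]'
python3 drive.py '[[0,0,0,0,0,0],[0,0,0,0,0,0]]'
python3 - <<'E'
from h import *
s=robot.observe();print(s["contact_force"],s["qpos"])
delta(pre(.03),TR)
E
```

```text
time: 10.45
tool_pos: [0.5397, -0.2477, 0.445]
tool_rot: [3.14, -0.362, 2.88]
contact_force: [0.3, 0.2, -3.0]
opening: 0.0397
grip_force: 40.0
time: 11.12
tool_pos: [0.6488, -0.0242, 0.428]
tool_rot: [3.138, -0.35, 2.887]
contact_force: [-0.1, -0.1, -2.3]
opening: 0.04
grip_force: 40.0
time: 11.28
tool_pos: [0.6471, -0.0302, 0.4297]
tool_rot: [-3.141, -0.351, 2.88]
contact_force: [0.1, -0.7, -2.3]
opening: 0.0397
grip_force: 40.0
[ 0.08613226 -0.66373764 -2.25839405] [-0.171489    0.66648255  0.93880343  0.03206376  1.885507   -1.47621462]
shift in current axes [0.0008 0.0008 0.0097] in final axes [0.0008 0.0008 0.0097] rotvec [-0.0006 -0.0016  0.0005]
```

```bash
python3 drive.py '[[0.0008,0.0008,0.01,0,0,0],[0,0,0.012,0,0,0],[0,0,0,0,0,0],[0,0,0,0,0,0],[0,0,0,0,0,0]]'
python3 - <<'E'
from h import *
import cv2
delta(pre(.018),TR)
s=robot.observe();c=robot.read_camera("wrist");np.savez("w7.npz",**c)
sd=robot.read_camera("side");np.savez("s7.npz",**sd);
tp=np.mean([s["tool_pos"]],0);r=rot(s["tool_rot"])
m=tp+r.apply([0,0,L]);print("mouth",m,"wrist px",proj(c,m),"end",proj(c,END),"side px",proj(sd,m),proj(sd,END))
def crop(im,u,v,w,h,k):
    u=int(np.clip(u-w//2,0,640-w));v=int(np.clip(v-h//2,0,480-h));print(u,v)
    return np.clip(cv2.resize(im[v:v+h,u:u+w],(w*k,h*k),interpolation=cv2.INTER_CUBIC)*1.6+15.,0,255).astype(np.uint8)
a=crop(c["image"],*proj(c,m)[0],80,120,5);b=crop(sd["image"],*proj(sd,m)[0],80,120,5)
cv2.imwrite("pics/w7.png",np.hstack([a,b])[:,:,::-1])
E
```

```text
time: 11.7
tool_pos: [0.6393, -0.0282, 0.4113]
tool_rot: [-3.141, -0.349, 2.878]
contact_force: [-0.6, 0.2, -1.2]
opening: 0.04
grip_force: 40.0
shift in current axes [-0.0005  0.0008  0.0017] in final axes [-0.0005  0.0008  0.0017] rotvec [ 0.0001 -0.0001 -0.0011]
mouth [ 0.54959786 -0.00405983  0.15618019] wrist px [[312.96033822 238.06297572]] end [[313.96807203 231.60527151]] side px [[316.35371977 210.89654229]] [[318.49256903 218.23415349]]
272 178
276 150
```

View pics/w7.png

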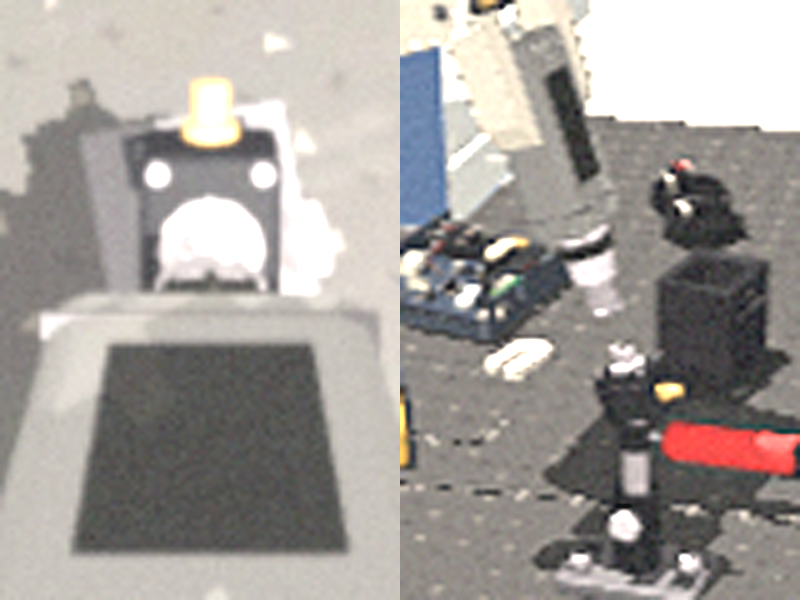

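The wrist view shows the tip hidden behind the body, square over the receptacle. The side view shows the tip mouth at about (317,212) and the barrel end at about (321,220), with the post standing upright in the holder. The sideways offset in the side view needs checking in numbers.

```bash
python3 - <<'E'
from h import *
c=np.load("s7.npz");im=c["image"].mean(2)
print("    "+"".join("%4d"%u for u in range(306,336)))
for v in range(194,232): print(v,"".join("%4d"%x for x in im[v,306:336]))
q=[END+AX*k for k in(0,-.010,-.012,.018,.034,.06)];print(proj(c,q).round(1).tolist())
e=H.apply([[0,.005,0],[0,-.005,0],[.005,0,0],[-.005,0,0]])+END;print(proj(c,e).round(1).tolist())
sc=H.apply(np.array([[12.83,8.77,13],[12.83,-8.77,13],[-12.83,-8.77,13],[-12.83,8.77,13],[25,0,0]])*1e-3)+END-AX*.025;print(proj(c,sc).round(1).tolist())
E
```

```text
306 307 308 309 310 311 312 313 314 315 316 317 318 319 320 321 322 323 324 325 326 327 328 329 330 331 332 333 334 335
194   91  90  91  87  92  94  94  96  89  84  84  80  74  80  79  76  89  87  76  75  73  77  66  45  31  26  37  32  21  30
195   93  92  87  87  92  92  91  98  88 106 143 113  66  80  77  77  87  88  79  84  83  86  66  37  25  34  29  18  29  22
196   90  91  90  91 104 100  89 101 139 154 127  69  63  79  79  81  81  74  74  70  67  80  61  24  25  30  29  22  30  27
197   86  84  83  76  79  91 105 145 172 138  73  21  61  81  83  82  79  78  80  80  77  82  58  25  28  22  20  20  23  25
198   95 102 118 147 165 167 134 106  88  44  27  25  47  67  80  77  78  77  75  75  77  80  87  77  46  20  21  24  22  21
199   88  71  77 102  95  72  43  32  28  22  19  46  69  78  77  80  70  77  73  71  78  83  82  83  73  68  45  18  31  40
200   74  46  34  32  34  16  21  19  10  14  56 122 119  81  82  81  81  79  77  73  86  84  80  77  73  83  86  74  51  43
201   62  29  24  12  14  12   7  65  85 132 151 151 117  75  80  76  73  78  83  79  79  79  80  80  82 
[... 3312 characters left out ...]
42  35  32  25  30  34  28  27  32  28  25  20  95 147 172 179 157  99  22  30  30
229   79  82  81  78  83  76  77  82  79  58  19  18  24  29  30  33  30  29  25  32  26  57 112 126  84  61  48  25  27  27
230   79  83  81  72  80  79  79  82  85  68  33  26  33  30  35  37  36  29  28  33  24  24  50  44  24  31  34  35  39  48
231   76  74  73  75  77  81  79  80  82  83  61  20  23  34  28  24  34  26  26  33  35  33  26  20  36  39  39  43  37  37
[[318.5, 218.2], [319.7, 221.9], [320.0, 222.6], [316.2, 211.7], [314.2, 205.8], [310.9, 196.1]]
[[319.4, 217.4], [317.6, 219.0], [320.1, 218.0], [316.8, 218.5]]
[[325.8, 220.6], [322.6, 223.4], [314.1, 224.6], [317.4, 221.8], [329.9, 226.1]]
```

```bash
python3 - <<'E'
from h import *
c5,c7,s7=np.load("w5.npz"),np.load("w7.npz"),np.load("s7.npz")
p5=np.array([(408,380),(349,261),(466,260),(463,394),(352,394)])/5+[233,176]
p7=np.array([(158,174),(264,174)])/5+[272,178]
def pts(p):
    q=R.from_euler("z",p[2]).apply(R.from_euler("y",p[4]).apply(head_pts(12.83,8.77)));return q+[p[0],p[1],p[3]]
def f(p,w7=1):
    q=pts(p);a=(proj(c5,q[[0,2,3,4,5]])-p5).ravel();b=(proj(c7,q[[2,3]])-p7).ravel()*w7
    return np.r_[a,b,(p[3]-.014)/.0005,p[4]/.02]
for w in(0,1):
    s=least_squares(f,[.536,0,2.88,.014,0],args=(w,),x_scale=[.01,.01,.1,.01,.1]);print(s.x.round(4),np.round(s.fun,1))
    q=pts(s.x);print("end",q[0],"w7 screws pred",proj(c7,q[[2,3]]).round(1).tolist(),p7.tolist(),"side",proj(s7,q[0]))
P=c7["pose"];st=robot.observe();print("cam rel tool",rot(st["tool_rot"]).inv().apply(P[:3,3]-st["tool_pos"]))
E
```

```text
[5.3630e-01 3.0000e-04 2.8795e+00 1.4000e-02 2.5000e-03] [-0.  -0.4  0.1  0.3 -0.1  0.4 -0.1 -0.2  0.2 -0.2 -0.   0.  -0.   0.
  0.   0.1]
end [ 0.54420741 -0.00180507  0.13753584] w7 screws pred [[303.5, 213.4], [324.4, 213.4]] [[303.6, 212.8], [324.8, 212.8]] side [[318.34312722 218.18902121]]
[5.3620e-01 4.0000e-04 2.8768e+00 1.4100e-02 3.3000e-03] [-0.  -0.5  0.2  0.1 -0.   0.3 -0.1 -0.3  0.2 -0.3 -0.   0.4 -0.3  0.4
  0.3  0.2]
end [ 0.54404731 -0.00172833  0.13765372] w7 screws pred [[303.6, 213.2], [324.5, 213.2]] [[303.6, 212.8], [324.8, 212.8]] side [[318.39821049 218.16560965]]
cam rel tool [0.07785487 0.00022162 0.01871679]
```

```bash
python3 - <<'E'
from h import *
c7,c6=np.load("w7.npz"),np.load("w6.npz");s=robot.observe();r=rot(s["tool_rot"]);T=np.array([.0776,.0004,.0187])
tp=c7["pose"][:3,3]-r.apply(T)
for off in(-.003,0,.003):
    q=np.array([[off+.016,-.02,L-.042],[off+.016,.02,L-.042],[off+.016,-.02,L-.14],[off+.009,0,L],[off+.008,0,L-.016]])
    print(off,proj(c7,tp+r.apply(q)).round(1).tolist())
im=c7["image"].mean(2)
print("    "+"".join("%4d"%u for u in range(296,332,4)))
for v in range(222,254): print(v,im[v,296:332:4].astype(int), im[v,[276,280,284,288]].astype(int))
# expected rows of back-face edges in w6
X=np.array([np.cos(-.243),np.sin(-.243),0]);
for d in(-.016,.016): print("w6 edge",proj(c6,np.array([.539,-.2466,.148])+d*X))
E
```

```text
-0.003 [[281.5, 237.8], [344.7, 237.8], [257.7, 316.7], [313.2, 230.3], [313.2, 237.8]]
0 [[281.4, 233.2], [344.8, 233.2], [257.3, 309.3], [313.2, 226.5], [313.2, 233.8]]
0.003 [[281.3, 228.6], [344.9, 228.6], [256.9, 301.8], [313.2, 222.6], [313.2, 229.7]]
     296 300 304 308 312 316 320 324 328
222 [ 97  69 107 246 234 232 248  87 131] [71 72 70 72]
223 [ 97  68 137 235 188 187 249 105 133] [71 71 69 70]
224 [ 95  68 146 191 163 189 250 128 136] [73 71 75 70]
225 [ 99  63 137 160 176 189 249 151 136] [72 67 71 72]
226 [ 95  59 142 151 191 169 247 176 134] [71 71 74 74]
227 [ 96  60 144 150 205 160 243 184 136] [69 72 72 69]
228 [ 95  57 142 153 176 176 230 188 137] [71 71 73 75]
229 [100  59 141 155 142 182 206 174 134] [69 71 68 71]
230 [ 96  58 130 138 136 161 159 148 137] [69 71 68 66]
231 [ 99  59 111 134 132 141 137 124 148] [72 70 71 68]
232 [ 96  57 117 136 125 138 133 105 161] [72 71 71 70]
233 [ 96  57 124 119  99 114 121 119 163] [71 71 71 71]
234 [ 98  63 108  66  58  68  71 139 160] [72 72 72 70]
235 [100  64  89  49  52  55  52 142 161] [70 72 70 70]
236 [102  90  90 
[... 362 characters left out ...]
0 112 115 113 113] [ 81 142 145 125]
243 [130 123 113 117 113 114 113 113 112] [ 83 143 124 125]
244 [127 123 114 113 115 112 115 114 114] [ 75 143 119 126]
245 [123 121 107 111 106 108 108 105 104] [ 71 131 119 127]
246 [99 98 83 86 86 88 86 88 87] [ 70  94 120 128]
247 [58 55 50 52 54 52 51 52 53] [ 73  93 119 129]
248 [48 49 47 46 46 44 44 48 42] [ 71  94 122 128]
249 [48 51 49 48 46 43 43 45 45] [ 69  98 120 128]
250 [48 47 45 49 42 46 44 46 43] [ 73 100 122 129]
251 [47 51 45 45 44 42 45 41 36] [ 71 104 122 130]
252 [46 47 45 46 40 47 41 44 40] [ 68 111 121 133]
253 [47 49 48 45 46 45 46 48 45] [ 71 110 121 131]
w6 edge [[313.47078252 215.17266111]]
w6 edge [[311.44647096 253.91078325]]
```

```bash
python3 - <<'E'
from h import *
im=np.load("w7.npz")["image"].mean(2)
print("rows 284-340 col 290,312,335");
for v in range(284,345,2): print(v,im[v,[264,290,300,312,325,335,355]].astype(int))
for v in(245,260,280,296): print(v,"L",im[v,250:292:2].astype(int),"R",im[v,334:376:2].astype(int))
E
```

```text
rows 284-340 col 290,312,335
284 [161  46  40  45  44  46 111]
286 [156  46  44  42  45  45 110]
288 [149  71  67  72  66  68 112]
290 [109 112 111 112 112 111 112]
292 [ 82 113 112 110 112 115 110]
294 [ 59 113 114 115 112 117 113]
296 [ 43 112 111 113 114 116 112]
298 [ 46 120 113 117 115 113 111]
300 [ 51 135 113 132 114 114 112]
302 [ 64 134 112 134 113 120 112]
304 [ 86 135 115 134 113 116 115]
306 [102 148 117 144 117 128 116]
308 [109 152 121 143 118 133 119]
310 [115 125 123 126 125 125 123]
312 [116 128 127 125 130 129 128]
314 [123 129 128 129 129 130 129]
316 [123 129 127 130 130 128 128]
318 [122 127 129 131 129 128 129]
320 [100 101 100 102 104 102 102]
322 [ 89  89  87 103 105 102 104]
324 [ 96  91  96 139 136 135 134]
326 [ 91  96  93 133 131 132 133]
328 [ 97  99  98 157 158 159 158]
330 [ 95  98  97 146 147 146 147]
332 [101  99 102 159 159 160 158]
334 [101 104 101 168 169 168 168]
336 [102 101 100 176 177 176 176]
338 [102 103 104 181 183 183 183]
340 [102 103 106 181 180 182 182]
342 [100 102 102 178 176 177 177]
344 [102 101 102 173 175 176 174]
245 L [ 83  99  74  76  80  72  72  69  73  73  74  70  69  71  72 131 121 119
 123 127 129] R [110 115 113 113 109 111  99 120 128 127 128 128 129 128 127 127 129 130
 130 130 128]
260 L [ 68  66  76  74  70  74 117  72  69  69  69  73  69  76 108 111 115 120
 113 114 104] R [ 44  64 114 113 112 113 113 111 113 127 130 129 131 130 132 129 128 131
 132 132 130]
280 L [164 164 164 166 164 165 164 164 153  65  57 107 112 112 112 114 114 112
 112  56  45] R [ 43  45  44  76 113 113 115 114 112 109 114  96  49  98 160 164 164 164
 164 164 166]
296 L [164 164 164 163 163 164 108  43  73 113 111 108 115 113 111 114 115 112
 115 113 112] R [115 111 115 112 108 114 114 112 112 114 114 111 110 108  61  52 147 164
 164 164 163]
```

```bash
python3 drive.py '[[0,0.0004,0.007,0,0,0],[0,0,0.007,0,0,0],[0,0,0.004,0,0,0],[0,0,0,0,0,0],[0,0,0,0,0,0],[0,0,0,0,0,0]]'
cat > st.py <<'E'
from h import *
s=robot.observe();r=rot(s["tool_rot"]);m=s["tool_pos"]+r.apply([0,0,L])
print("h/lat in head frame mm",(H.inv().apply(m-END)*1e3).round(2),"F tool",r.inv().apply(s["contact_force"]).round(2),"T",r.inv().apply(s["torque"]).round(3))
E
python3 st.py
python3 drive.py '[[0,0,0.001,0,0,0],[0,0,0.001,0,0,0],[0,0,0.001,0,0,0],[0,0,0,0,0,0],[0,0,0,0,0,0]]'
python3 st.py
```

```text
time: 12.3
tool_pos: [0.6335, -0.0251, 0.3939]
tool_rot: [-3.141, -0.35, 2.88]
contact_force: [-0.0, 0.3, -2.2]
opening: 0.0401
grip_force: 40.0
h/lat in head frame mm [ 0.83 -0.48  1.12] F tool [-0.65  0.32  2.1 ] T [-0.024 -0.363  0.009]
time: 12.72
tool_pos: [0.6325, -0.0249, 0.3909]
tool_rot: [-3.141, -0.35, 2.88]
contact_force: [0.4, -0.5, -1.6]
opening: 0.0401
grip_force: 40.0
h/lat in head frame mm [ 0.92 -0.43 -2.05] F tool [-1.08 -0.37  1.32] T [ 0.014 -0.318  0.041]
```

```bash
python3 drive.py '[[0,0,0.001,0,0,0],[0,0,0.001,0,0,0],[0,0,0.001,0,0,0],[0,0,0,0,0,0],[0,0,0,0,0,0]]'
python3 st.py
for i in 1 2; do python3 drive.py '[[0,0,0,0,0,0]]' >/dev/null; python3 st.py; done
python3 - <<'E'
from h import *
sd=robot.read_camera("side");np.savez("s8.npz",**sd);im=sd["image"].mean(2)
s=robot.observe();m=s["tool_pos"]+rot(s["tool_rot"]).apply([0,0,L]);print(proj(sd,m))
print("    "+"".join("%4d"%u for u in range(310,332)))
for v in range(208,230): print(v,"".join("%4d"%x for x in im[v,310:332]))
E
```

```text
time: 13.13
tool_pos: [0.6315, -0.0247, 0.388]
tool_rot: [-3.141, -0.351, 2.88]
contact_force: [-0.2, -0.1, -1.9]
opening: 0.0398
grip_force: 40.0
h/lat in head frame mm [ 0.95 -0.39 -5.1 ] F tool [-0.52 -0.14  1.83] T [ 0.008 -0.35  -0.039]
h/lat in head frame mm [ 0.87 -0.4  -5.01] F tool [-0.22  0.18  2.28] T [-0.043 -0.342 -0.009]
h/lat in head frame mm [ 0.89 -0.43 -4.94] F tool [-1.1   0.88  2.82] T [ 0.002 -0.309 -0.02 ]
[[319.32400526 220.0497103 ]]
     310 311 312 313 314 315 316 317 318 319 320 321 322 323 324 325 326 327 328 329 330 331
208   82 131 162 149 117  83  50  42  31  17  14  45  73  80  84  78  71  49  28  32  26  35
209   62  44  53  53  41  27  19  17  12  11  85  98  85  92  79  79  77  52  26  28  28  34
210   62  30  12  20  14  18   7  30  62 126 152 109  87  86  79  80  76  50  21  30  28  33
211   64  32  20   9  64  83 138 158 158 154 150 117  84  79  78  74  70  48  38  27  35  29
212   80  75 121 147 156 159 158 160 158 150 147 125  84  75  80  80  77  49  20  39  35  29
213   77  76  90 129 155 154 156 154 158 151 149 134  96  73  77  77  73  50  31
[... 800 characters left out ...]
1 115 116  92 168 146  31  45  42  32  26  33  27
223   77  77  76  82  75  91  94  57  83 111 124 168 144 100  83  41  30  24  26  28  34  34
224   69  70  76  80  84  63  39  28  74  94  90  87  54 107  97  30  22  24  25  20  37  30
225   75  73  80  80  79  83  50  12  34  38  38  32  26  39  44  25  26  26   9  24  29  25
226   86  81  78  95  70  24  28  19  24  35  31  23  27  32  37  31  22  50  69  46  59  74
227   75  75  80  82  71  33  16  30  33  39  45  44  53  50  41  39  19 144 171 199 213 182
228   76  75  76  86  73  49  31  31  31  33  30  28  33  35  32  26  20 124 156 166 180 153
229   77  80  79  77  81  60  18  27  20  31  32  29  28  33  30  28  21  61 113 121  94  61
```

```bash
python3 drive.py '[[0,0,0.001,0,0,0],[0,0,0.001,0,0,0],[0,0,0,0,0,0],[0,0,0,0,0,0]]' >/dev/null
for i in 1 2 3 4; do python3 drive.py '[[0,0,0,0,0,0]]' >/dev/null; python3 st.py; done
python3 drive.py '[[0,0,0.001,0,0,0],[0,0,0.001,0,0,0],[0,0,0,0,0,0],[0,0,0,0,0,0]]' >/dev/null
for i in 1 2 3 4; do python3 drive.py '[[0,0,0,0,0,0]]' >/dev/null; python3 st.py; done
```

```text
h/lat in head frame mm [ 0.9  -0.41 -6.82] F tool [-1.07 -0.26  0.93] T [ 0.048 -0.251  0.036]
h/lat in head frame mm [ 0.89 -0.41 -6.86] F tool [0.26 0.18 0.99] T [ 0.033 -0.168  0.028]
h/lat in head frame mm [ 0.9  -0.43 -6.89] F tool [-0.74 -0.08  0.33] T [ 0.023 -0.203 -0.011]
h/lat in head frame mm [ 0.89 -0.42 -6.92] F tool [ 0.   -0.67  0.72] T [ 0.04  -0.182  0.053]
h/lat in head frame mm [ 0.92 -0.41 -8.94] F tool [ 0.5   0.9  -0.06] T [ 0.04  -0.158  0.031]
h/lat in head frame mm [ 0.88 -0.43 -8.92] F tool [-0.63 -0.47 -0.71] T [-0.004 -0.166 -0.024]
h/lat in head frame mm [ 0.89 -0.42 -8.93] F tool [ 0.06 -0.69 -0.51] T [-0.018 -0.208 -0.016]
h/lat in head frame mm [ 0.9  -0.44 -8.96] F tool [ 0.4   1.14 -0.13] T [ 0.018 -0.182 -0.067]
```

```bash
python3 drive.py '[[0,0,0.0005,0,0,0],[0,0,0,0,0,0],[0,0,0,0,0,0],[0,0,0,0,0,0]]' >/dev/null
for i in 1 2 3 4; do python3 drive.py '[[0,0,0,0,0,0]]' |grep -E "time|opening" ; python3 st.py; done
python3 - <<'E'
from h import *
import cv2
a=np.load("s8.npz")["image"];c=robot.read_camera("side");b=c["image"]
for n,(v0,v1,u0,u1) in dict(head=(224,240,314,334),tube=(240,275,305,345)).items():
    print(n,cv2.phaseCorrelate(a[v0:v1,u0:u1].mean(2),b[v0:v1,u0:u1].mean(2)),np.abs(a[v0:v1,u0:u1].mean(2)-b[v0:v1,u0:u1].mean(2)).mean())
E
```

```text
time: 15.1
opening: 0.04
h/lat in head frame mm [ 0.88 -0.4  -9.48] F tool [ 0.07  0.13 -0.63] T [ 0.007 -0.175  0.035]
time: 15.18
opening: 0.0396
h/lat in head frame mm [ 0.9  -0.41 -9.52] F tool [-0.14  0.14 -0.56] T [-0.046 -0.149 -0.012]
time: 15.27
opening: 0.0399
h/lat in head frame mm [ 0.88 -0.42 -9.44] F tool [ 0.23 -0.47 -1.06] T [-0.047 -0.144  0.066]
time: 15.35
opening: 0.0396
h/lat in head frame mm [ 0.92 -0.39 -9.47] F tool [ 0.74 -0.69 -0.43] T [-0.006 -0.148  0.024]
head ((0.43565583657339246, 0.013025908455317037), 1.0213657949647668) 4.6625
tube ((-0.1537384676148399, 0.011887430364371454), 0.9540313933510585) 3.708095238095238
```

```bash
python3 -c "
from cell import robot
print(robot.hand_in())"
```

```text
the job is handed in; nothing more can be done
None
```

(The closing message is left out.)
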